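# Blank off a pipe stub on the coupling test slide

### The arm

A 6-joint arm with a two-finger parallel gripper is mounted at the origin on the work surface. World frame = base frame: x ahead of the robot, y to its left, z up, the work surface at z = 0. Lengths are in mm, angles in rad, forces in N, time in s.
With the tool pointing down it reaches from about 400 to 925 mm from the base axis. Payload 12.5 kg.
Tool frame: the origin (TCP) lies on the mounting face of the last link; the fingertips stand 190 mm ahead of it and the grasp point (between the pads) lies 171 mm ahead of it (env.grasp_offset is the distance from the TCP to the grasp point, in mm); z points along the fingers, y is the direction in which the jaws open and shut (so a half turn about z gives the same grasp; the last joint's range is limited). The gripper opens to 95 mm and grips with 3 to 60 N. Pads are 20 mm wide; open, the fingers measure 119 mm over their backs; the gripper's body (75 mm by 180 mm) begins 59 mm behind the grasp point.
Start: joints at [-1.314, 0.491, 1.559, -0, 1.092, -0.106], TCP at [221.827, -584.309, 404.761] pointing down, gripper open.
Joint ranges: [-3.1, 3.1], [-0.84, 2.19], [0.05, 2.79], [-1.13, 4.28], [0.06, 2.93], [-2.69, 2.69]. Speed limits (rad/s): [2.22, 2.22, 2.79, 3.14, 3.14, 3.14].

### API

Orientations are given as [roll, pitch, yaw] about the fixed x, y, z axes, in that order (R = Rz(yaw) Ry(pitch) Rx(roll)).
In Python, from cell import env, viewer gives the robot as it stands.
- The arm moves only by the tool play_rows, never from a script. Its argument "increments" is a list of rows, each an object of numbers: "dx", "dy", "dz": the shift along the tool's x, y, z in mm; "rx", "ry", "rz": the turn, a rotation vector about the tool's x, y, z in units of 6 degrees (1.0 is 6 degrees). A call has 1 to 8 rows; each row is the pose to reach, as a shift and turn from the pose measured when the call began, along the tool's axes at that moment; what a row does not reach only later rows make up. A row lasts 1/12 s, in which the tool goes at most 41.7 mm and 7.16 degrees, less where a joint would pass 70% of its speed; a pose out of reach is approached as far as the arm can. A call with a gripper value outside its range is refused whole. "fingers" is the opening, from 0 (shut) to 1 (fully open), set as the call begins (left out, the last holds). The fingers move at their own pace and stop on an object; the grip force is fixed at half the most. Time passes only in rows, so rows that repeat a pose let the fingers close. It gives the time, the measured TCP pose, the force and the opening at its end, in the units of the state.
- env.state(): the state, without advancing time (a new reading comes with each control period).
- viewer.read_camera(name): name is "scene" or "top" or "wrist"; returns a dict with "image" (384x512x3 uint8, red, green, blue), "fx", "fy", "cx", "cy" (pixels), "rvec" (rotation vector, rad) and "tvec" (3), from world to camera coordinates, as OpenCV has them. Camera axes: x right, y down, z forward; pixel columns grow to the right and rows downward; lengths in mm; the calibration is good to about 2 mm. A picture is of the moment at which its call begins. There is no depth.
- env.job_done(): hands the job in, once; it reports no verdict.
The state is a dict: "t": time; "joints": joint angles; "qvel": joint speeds; "tau": joint torques, N m; "eef_pos": TCP position; "tcp_rot": TCP orientation; "ft_force": force on the tool from outside, world axes, zero at the start; "moment": the same for the moment, N m; "opening": opening from 0.0 (shut) to 1.0 (fully open).
Only numpy, scipy, OpenCV 4.12 (cv2) and the standard library are available. Lean on these libraries where they do the work, as an engineer would, in place of code of your own. Each camera call takes 0.05 s, during which the arm holds its last target.

### The job

Slide the carriage of the test slide all the way against the docking block that serves as its stop. Then turn the knurled collar on the carriage's pipe stub until its hidden keyways drop over the pins, push the collar fully home against its spring washer, and finish while still holding it pushed down there: the spring lifts it if you let go. Leave the other fittings and tools on the bench as they are.

Things in the scene. Friction and masses are not known exactly. Their poses are not given: they have to be found in the camera images.
- collar: Knurled steel collar: a round cap 52 mm across, 40 mm tall, closed on top, 0.2 to 0.3 kg. Origin: centre of its underside; z up its axis. It stands loose over the carriage's pipe stub, at first resting on three pins. Three keyways, 120 degrees apart, are hidden in its bore; the reported yaw does not tell where. Turned either way they meet the pins within 0.3 to 1.8 rad, with 0.1 rad of play each side.
- pin_top (a point): Point on the pipe stub's axis (axes as seat) level with the tops of its three radial 6 mm pins, 14 mm above seat: the collar's origin is here until the keyways meet the pins. Then it can drop 8 mm freely onto the brass spring washer; the last 6 mm need a push of 1 N rising to 9 N, against a solid shoulder. Once over the pins it no longer turns.
- seat (a point): Point on the axis of the vertical pipe stub, moving with the carriage, level with the solid shoulder: the collar is home when its origin is here. Axes: y along the slide towards the stop, z up. The stub is 28 mm across (1 mm clearance all round in the collar) and ends 31 mm above this point; the carriage's flat top (150 x 70 mm) is 12 mm below it.
- grip (a point): Point in the carriage's upright grip, a steel plate 14 mm thick along y (the sliding direction), 30 mm wide along x. It stands on the carriage's top, 30 mm below this point; the plate's top is 12 mm above this point. Axes as seat. The plate's middle is 90 mm from the stub's axis, on the robot's side.
- clamp: Bystander: grey pipe clamp lying flat, 102 mm ring with two lugs, 142 mm overall, 12 mm high. Origin: centre of its underside.
- socket: Bystander: plain steel pipe socket standing on end, 48 mm across, 45 mm tall. Origin: centre of its underside.
- wrench: Bystander: steel wrench lying flat, 180 mm long along its x. Origin: underside.
- nose (a point): Middle of the carriage's front end face, moving with the carriage; axes as seat (35 mm farther along y than seat). The carriage slides along +y of these axes with about 6 N of friction, on rods that hold its direction, and stays where it is left.
- stop_face (a point): Middle of the near face of the docking block (a dark steel block 110 x 30 x 32 mm with a brass nozzle, clamped on the rods): the stop. The carriage is home when nose has come up to this point; the distance at the start varies. The block holds against a 50 N push. Axes as seat.
Mind the look-alikes: they are no part of the job. What is shaped like the collar but brown, orange or yellow is not meant.

How it is judged (in metres and radians):
On the way, in this order (a step that is already met when the one before it is completed fails the run):
1. the carriage is against the stop, the collar still up on its pins (y of nose in the frame of stop_face above -0.004 m and z of collar in the frame of seat above 0.011 m), for 0.2 s.
2. the collar has dropped over the pins (z of collar in the frame of seat below 0.0085 m and horizontal distance between collar and seat below 0.003 m), for 0.1 s.
At the end, for the whole second after the job is handed in: Through the last second the robot holds the collar pushed home: its underside within 2 mm of the shoulder, on the stub's axis within 3 mm, upright and still, pushed by the robot with over 2 N; the carriage within 5 mm of the stop (y of nose in the frame of stop_face above -0.005 m and z of collar in the frame of seat below 0.002 m and horizontal distance between collar and seat below 0.003 m and angle between the z axis of collar and the z axis of seat, either way round below 0.06 rad and linear speed of collar below 0.02 m/s and (contact force between collar and the fingers above 2 N or contact force between collar and the arm above 2 N)); the arm keeps its last pose, push and grip.
It fails at once if another thing on the bench is disturbed (moved over 20 mm) (distance of any of clamp, socket, wrench from where it was at the start of the episode above 0.02 m).
It also fails if it takes over 58 s, if anything falls off the work surface, if the arm or the gripper's body presses on something with over 40 N, if the wrist force passes 120 N, or if a joint passes its speed limit or range.

## Working session

There is one attempt and no reset: what is moved stays moved. The work goes in short steps, Python scripts to look and compute and a tool call to move; the robot and the scene stay as the last step left them, time stands still between calls to the robot, and variables do not carry over. Pictures are saved under pics/ and viewed, and the job is handed in when it is done.

Besides the shell and the picture viewer there is one more tool, called after "Emit:" as a command line: name --argument value ..., lists and objects as JSON in quotes. play_rows: Moves the arm, as the interface text tells. Its arguments: {"type":"object","properties":{"increments":{"type":"array","items":{"type":"object","properties":{"dx":{"type":"number"},"dy":{"type":"number"},"dz":{"type":"number"},"rx":{"type":"number"},"ry":{"type":"number"},"rz":{"type":"number"}}}},"fingers":{"type":"number"}},"required":["increments"]}

```bash
ls; mkdir -p pics
cat > h.py <<'E'
import numpy as np, cv2
from cell import env, viewer
def cam(n):
    c=viewer.read_camera(n); K=np.array([[c['fx'],0,c['cx']],[0,c['fy'],c['cy']],[0,0,1.]])
    R=cv2.Rodrigues(np.array(c['rvec'],float))[0]; t=np.array(c['tvec'],float).ravel()
    return c['image'],K,R,t
def ray(K,R,t,u,v,z):
    d=R.T@np.linalg.inv(K)@np.array([u,v,1.]); o=-R.T@t
    return o+d*(z-o[2])/d[2]
def proj(K,R,t,P):
    p=K@(R@np.array(P,float)+t); return p[:2]/p[2]
def save(n,im,s=1.5): cv2.imwrite('pics/'+n,cv2.resize(im[:,:,::-1],None,fx=s,fy=s,interpolation=cv2.INTER_CUBIC))
E
python3 - <<'E'
from h import *
s=env.state(); print(s)
for n in ['scene','top','wrist']:
    im,K,R,t=cam(n); save(n+'1.png',im); print(n,K[0,0],-R.T@t,R[2])
    np.savez(n+'1.npz',im=im,K=K,R=R,t=t)
E
```

```text
pics
{'t': 0.0, 'joints': array([-1.31359360e+00,  4.91589022e-01,  1.55950801e+00, -6.25909148e-06,
        1.09169546e+00, -1.05595333e-01]), 'qvel': array([ 0.00065599, -0.00094231,  0.00371068, -0.00115431,  0.00011162,
       -0.00068132]), 'tau': array([ 1.12016824e-03, -6.12633133e+01, -2.58177781e+01,  6.92712050e-02,
        4.82102868e-02, -1.10771666e-04]), 'eef_pos': array([ 221.81933432, -584.26480733,  404.12314512]), 'tcp_rot': array([-3.14039891e+00, -1.20942520e-04,  3.62800871e-01]), 'ft_force': array([-0.35499534, -0.02649077,  0.06035265]), 'moment': array([ 0.0375279 , -0.01223453, -0.01375564]), 'opening': 0.9995364593182731}
scene 370.2682160288579 [876.08862491 494.94477677 769.69470266] [-0.34202772 -0.56564555 -0.75037467]
top 370.32526769578755 [455.44464022 -10.37499092 997.09943709] [ 0.08156175 -0.02714109 -0.99629867]
wrist 305.44810962545745 [ 291.53572548 -557.22305462  383.83228115] [-0.24607293 -0.09228653 -0.96484782]
```

View pics/scene1.png

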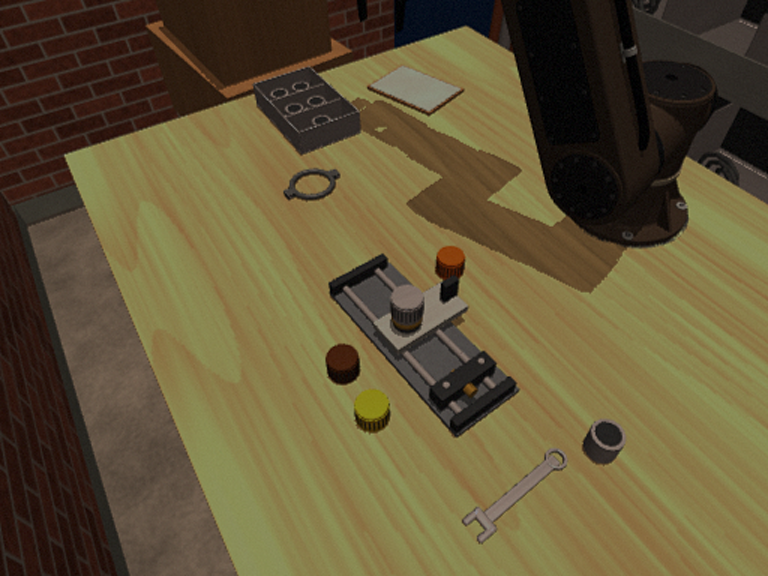

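View pics/top1.png

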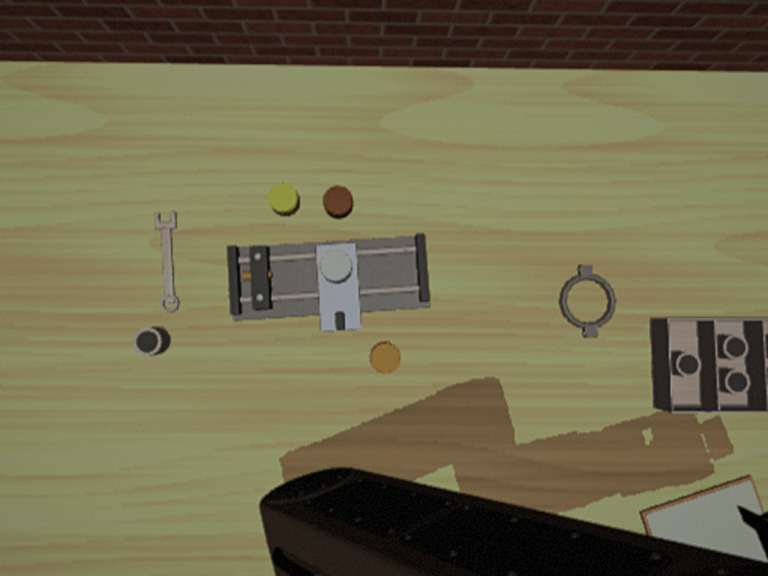

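View pics/wrist1.png

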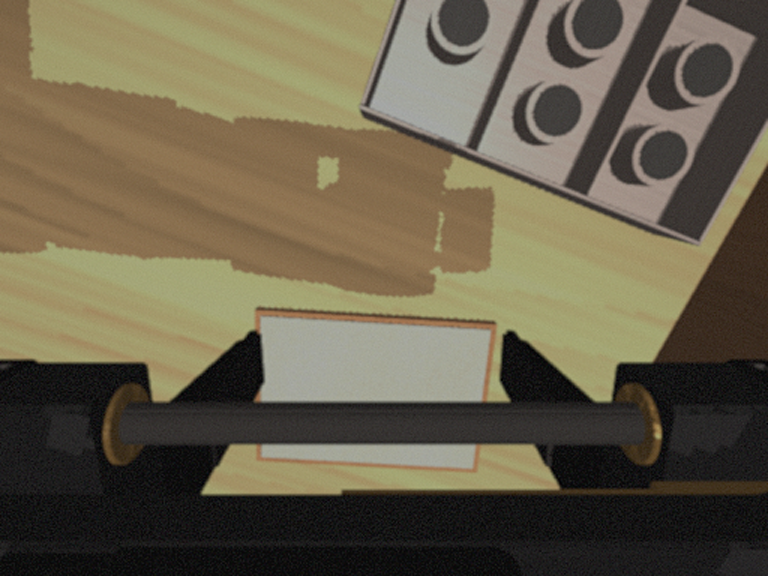

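Run:
```python
import numpy as np,cv2
a=np.load('top1.npz')['im'][145:230,140:300]; b=np.load('scene1.npz')['im'][155:300,210:355]
cv2.imwrite('pics/tc.png',cv2.resize(a[:,:,::-1],None,fx=5,fy=5,interpolation=cv2.INTER_CUBIC))
cv2.imwrite('pics/sc.png',cv2.resize(b[:,:,::-1],None,fx=4,fy=4,interpolation=cv2.INTER_CUBIC))
```

```text
(no output)
```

View pics/tc.png

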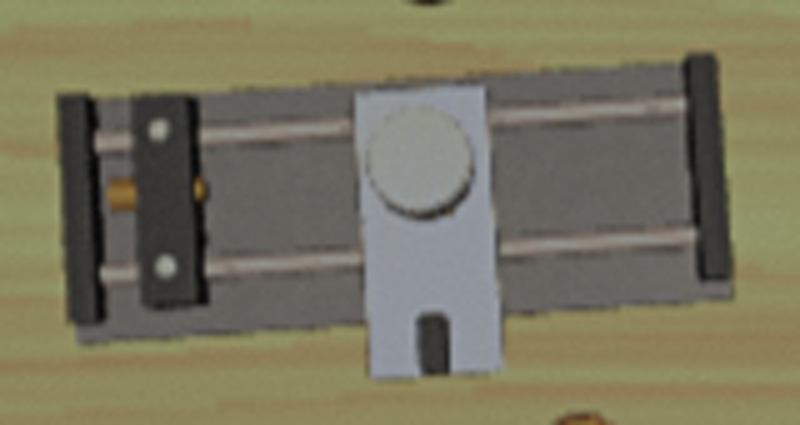

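View pics/sc.png

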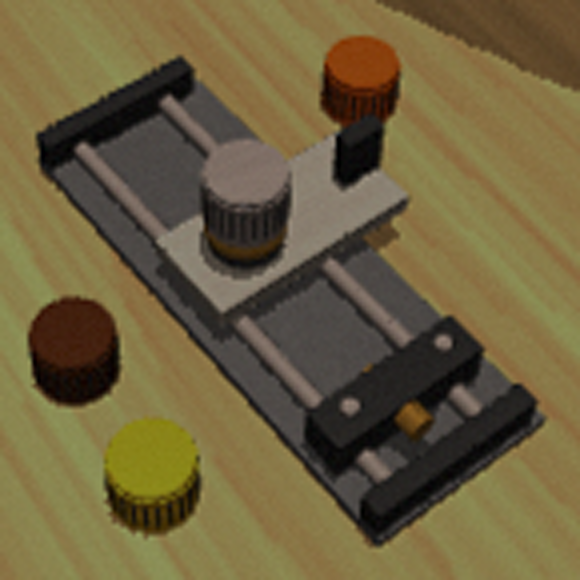

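Run:
```python
import numpy as np,cv2
from h import ray
T=np.load('top1.npz');S=np.load('scene1.npz')
def P(c): return c['K']@np.c_[c['R'],c['t']]
def tri(a,b):
    a=np.array(a)/5+[140,145]; b=np.array(b)/4+[210,155]
    X=cv2.triangulatePoints(P(T),P(S),a.reshape(2,1),b.reshape(2,1)).ravel(); return X[:3]/X[3]
pts={'collartop':((419,157),(246,174)),'cornFarNear+y':((355,92),(228,312)),'far-y':((487,86),(160,240)),'near+y':((371,377),(408,200)),
'bolt1':((158,129),(350,405)),'bolt2':((166,266),(443,342))}
for k,v in pts.items(): print(k,tri(*v).round(1))
def topray(p,z): return ray(T['K'],T['R'],T['t'],p[0]/5+140,p[1]/5+145,z).round(1)
# sizes
for z in (30,40,50,60):
    c=[topray(p,z) for p in ((355,92),(487,86),(503,372),(371,377))]
    print(z,[np.linalg.norm(c[i]-c[(i+1)%4]).round(1) for i in range(4)],*c)
```

```text
collartop [563.5  35.6 102.3]
cornFarNear+y [603.5  73.6  39.2]
far-y [607.9   4.5  36.7]
near+y [457.3  62.9  34. ]
bolt1 [583.8 171.3  51.8]
bolt2 [513.8 166.2  50.1]
30 [np.float64(69.5), np.float64(150.6), np.float64(68.5), np.float64(149.6)] [606.8  72.9  30. ] [610.4   3.5  30. ] [460.1  -5.4  30. ] [457.5  63.1  30. ]
40 [np.float64(68.7), np.float64(149.0), np.float64(67.9), np.float64(148.2)] [605.3  72.   40. ] [608.8   3.4  40. ] [460.1  -5.5  40. ] [457.4  62.3  40. ]
50 [np.float64(68.0), np.float64(147.5), np.float64(67.2), np.float64(146.6)] [603.7  71.1  50. ] [607.2   3.2  50. ] [460.   -5.5  50. ] [457.4  61.6  50. ]
60 [np.float64(67.3), np.float64(145.9), np.float64(66.5), np.float64(145.0)] [602.1  70.3  60. ] [605.6   3.1  60. ] [460.   -5.6  60. ] [457.4  60.8  60. ]
```

```bash
cat >> h.py <<'E'
from scipy.spatial.transform import Rotation as Ro
def plan(p,yaw):
    s=env.state(); R0=Ro.from_euler('xyz',s['tcp_rot']); d=R0.inv().apply(np.array(p,float)-s['eef_pos'])
    r=(R0.inv()*Ro.from_euler('xyz',[np.pi,0,yaw])).as_rotvec()/np.radians(6)
    print('t',round(s['t'],2),'shift',d.round(1),'rot',r.round(3),'at',s['eef_pos'].round(1),s['tcp_rot'].round(3),'F',s['ft_force'].round(1),'open',round(s['opening'],3))
E
python3 - <<'E'
from h import *
plan([500,-250,380],0.065)
T=np.load('top1.npz');S=np.load('scene1.npz')
for z,pts in ((78,((418,318),(448,318),(434,340))),(48,((200,100),(208,300),(134,100),(142,305)))):
  for p in pts: print(z,ray(T['K'],T['R'],T['t'],p[0]/5+140,p[1]/5+145,z).round(1))
for p in ((338,128),(383,120),(340,148)): print(ray(S['K'],S['R'],S['t'],p[0]/4+210,p[1]/4+155,78).round(1))
E
```

```text
t 0.15 shift [ 378.7 -213.8   24.5] rot [-0.008  0.     2.844] at [ 221.8 -584.3  404.3] [-3.141 -0.     0.363] F [ 0.1  0.1 -0.7] open 0.998
78 [486.5  36.5  78. ]
78 [486.5  21.6  78. ]
78 [475.6  28.5  78. ]
48 [599.4 150.8  48. ]
48 [496.5 145.   48. ]
48 [599.3 184.6  48. ]
48 [493.9 178.5  48. ]
[483.2  19.5  78. ]
[455.8  29.5  78. ]
[491.9  33.5  78. ]
```

Emit:
play_rows --increments '[{"dx": 379, "dy": -214, "dz": 24, "rz": 2.84}, {"dx": 379, "dy": -214, "dz": 24, "rz": 2.84}, {"dx": 379, "dy": -214, "dz": 24, "rz": 2.84}, {"dx": 379, "dy": -214, "dz": 24, "rz": 2.84}, {"dx": 379, "dy": -214, "dz": 24, "rz": 2.84}, {"dx": 379, "dy": -214, "dz": 24, "rz": 2.84}, {"dx": 379, "dy": -214, "dz": 24, "rz": 2.84}, {"dx": 379, "dy": -214, "dz": 24, "rz": 2.84}]' --fingers 0.6

```text
invalid input
```

```bash
python3 -c "
from h import *
plan([473.7,29.7,330],0.065)"
```

```text
t 0.15 shift [ 453.4 -484.6   74.7] rot [-0.008  0.     2.844] at [ 221.8 -584.3  404.3] [-3.141 -0.     0.363] F [ 0.1  0.1 -0.7] open 0.998
```

Emit:
play_rows --increments '[{"dx": 35, "dy": -20, "dz": 2, "rx": 0, "ry": 0, "rz": 0.4}, {"dx": 70, "dy": -40, "dz": 4, "rx": 0, "ry": 0, "rz": 0.8}, {"dx": 105, "dy": -60, "dz": 6, "rx": 0, "ry": 0, "rz": 1.2}, {"dx": 140, "dy": -80, "dz": 8, "rx": 0, "ry": 0, "rz": 1.6}, {"dx": 175, "dy": -100, "dz": 10, "rx": 0, "ry": 0, "rz": 2.0}, {"dx": 210, "dy": -120, "dz": 12, "rx": 0, "ry": 0, "rz": 2.4}, {"dx": 245, "dy": -140, "dz": 14, "rx": 0, "ry": 0, "rz": 2.84}, {"dx": 280, "dy": -160, "dz": 16, "rx": 0, "ry": 0, "rz": 2.84}]' --fingers 0.6

```text
t: 0.82
eef_pos: [427.7, -333.6, 388.4]
tcp_rot: [-3.141, 0.0, 0.062]
ft_force: [0.7, 0.0, 0.2]
opening: 0.603
```

```bash
python3 -c "
from h import *
plan([473.7,29.7,330],0.065)"
```

```text
t 0.82 shift [  68.6 -359.7   58.7] rot [-0.009  0.002 -0.026] at [ 427.7 -333.6  388.4] [-3.141  0.     0.062] F [0.7 0.  0.2] open 0.603
```

Emit:
play_rows --increments '[{"dx": 10, "dy": -38, "dz": 2, "rx": 0, "ry": 0, "rz": 0}, {"dx": 20, "dy": -76, "dz": 4, "rx": 0, "ry": 0, "rz": 0}, {"dx": 30, "dy": -114, "dz": 6, "rx": 0, "ry": 0, "rz": 0}, {"dx": 40, "dy": -152, "dz": 8, "rx": 0, "ry": 0, "rz": 0}, {"dx": 50, "dy": -190, "dz": 10, "rx": 0, "ry": 0, "rz": 0}, {"dx": 60, "dy": -228, "dz": 15, "rx": 0, "ry": 0, "rz": 0}, {"dx": 68, "dy": -266, "dz": 20, "rx": 0, "ry": 0, "rz": 0}, {"dx": 68, "dy": -300, "dz": 30, "rx": 0, "ry": 0, "rz": 0}]'

```text
t: 1.48
eef_pos: [477.5, -27.8, 359.0]
tcp_rot: [-3.141, -0.002, 0.063]
ft_force: [0.5, 0.5, 0.0]
opening: 0.601
```

```bash
python3 -c "
from h import *
plan([473.7,29.7,300],0.065)"
```

```text
t 1.48 shift [ -0.3 -57.6  59. ] rot [-0.005 -0.017 -0.021] at [477.5 -27.8 359. ] [-3.141e+00 -2.000e-03  6.300e-02] F [0.5 0.5 0. ] open 0.601
```

Emit:
play_rows --increments '[{"dx": 0, "dy": -20, "dz": 15, "rx": 0, "ry": 0, "rz": 0}, {"dx": 0, "dy": -40, "dz": 30, "rx": 0, "ry": 0, "rz": 0}, {"dx": 0, "dy": -58, "dz": 45, "rx": 0, "ry": 0, "rz": 0}, {"dx": 0, "dy": -58, "dz": 55, "rx": 0, "ry": 0, "rz": 0}, {"dx": 0, "dy": -58, "dz": 55, "rx": 0, "ry": 0, "rz": 0}]'

```text
t: 1.9
eef_pos: [473.6, 31.0, 302.4]
tcp_rot: [-3.141, 0.001, 0.065]
ft_force: [-0.1, 0.1, 0.6]
opening: 0.603
```

```bash
python3 -c "
from h import *
plan([473.7,29.7,237],0.065)
for n in ['scene','wrist']:
    im,K,R,t=cam(n); save(n+'2.png',im)
"
```

```text
t 1.9 shift [ 0.1  1.4 65.4] rot [-0.009  0.013 -0.004] at [473.6  31.  302.4] [-3.141e+00  1.000e-03  6.500e-02] F [-0.1  0.1  0.6] open 0.603
```

View pics/wrist2.png

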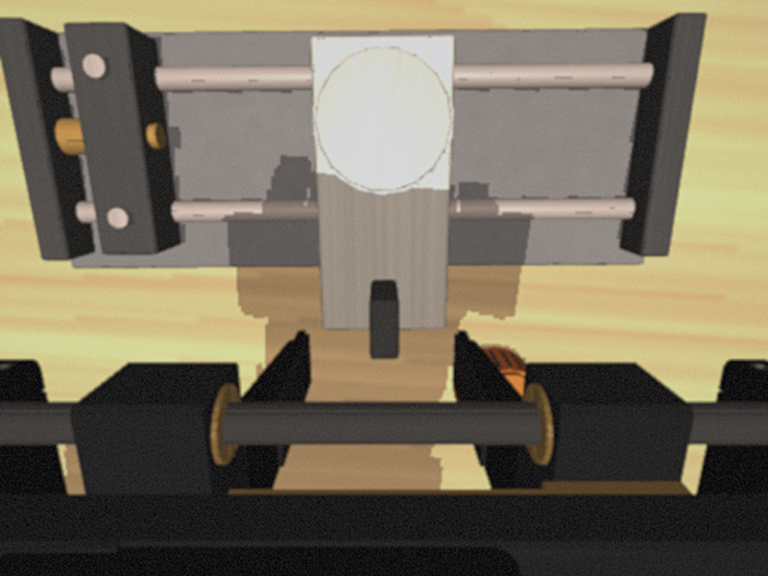

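View pics/scene2.png

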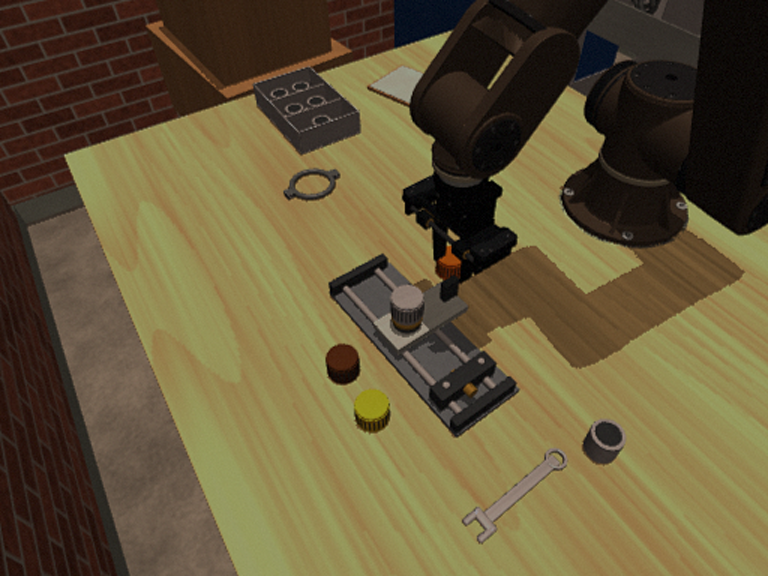

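Emit:
play_rows --increments '[{"dx": 0, "dy": 1, "dz": 20, "rx": 0, "ry": 0, "rz": 0}, {"dx": 0, "dy": 1, "dz": 40, "rx": 0, "ry": 0, "rz": 0}, {"dx": 0, "dy": 1, "dz": 62, "rx": 0, "ry": 0, "rz": 0}, {"dx": 0, "dy": 1, "dz": 62, "rx": 0, "ry": 0, "rz": 0}, {"dx": 0, "dy": 1, "dz": 62, "rx": 0, "ry": 0, "rz": 0}]' --fingers 0.5

```text
t: 2.42
eef_pos: [474.5, 28.6, 242.3]
tcp_rot: [-3.141, -0.0, 0.062]
ft_force: [0.3, -0.4, 0.2]
opening: 0.497
```

Emit:
play_rows --increments '[{"dx": 0, "dy": 0, "dz": 0, "rx": 0, "ry": 0, "rz": 0}, {"dx": 0, "dy": 0, "dz": 0, "rx": 0, "ry": 0, "rz": 0}, {"dx": 0, "dy": 0, "dz": 0, "rx": 0, "ry": 0, "rz": 0}, {"dx": 0, "dy": 0, "dz": 0, "rx": 0, "ry": 0, "rz": 0}, {"dx": 0, "dy": 0, "dz": 0, "rx": 0, "ry": 0, "rz": 0}, {"dx": 0, "dy": 0, "dz": 0, "rx": 0, "ry": 0, "rz": 0}]' --fingers 0.1

```text
t: 2.92
eef_pos: [474.4, 29.1, 242.6]
tcp_rot: [-3.14, -0.001, 0.062]
ft_force: [2.0, 20.6, 5.8]
opening: 0.144
```

```bash
python3 -c "
from h import *
plan([473.7,29.7,240],0.065)
for n in ['scene','wrist']:
    im,K,R,t=cam(n); save(n+'3.png',im)
"
```

```text
t 2.92 shift [-0.7 -0.7  2.6] rot [-0.015 -0.005 -0.033] at [474.4  29.1 242.6] [-3.14e+00 -1.00e-03  6.20e-02] F [ 2.  20.6  5.8] open 0.144
```

View pics/wrist3.png

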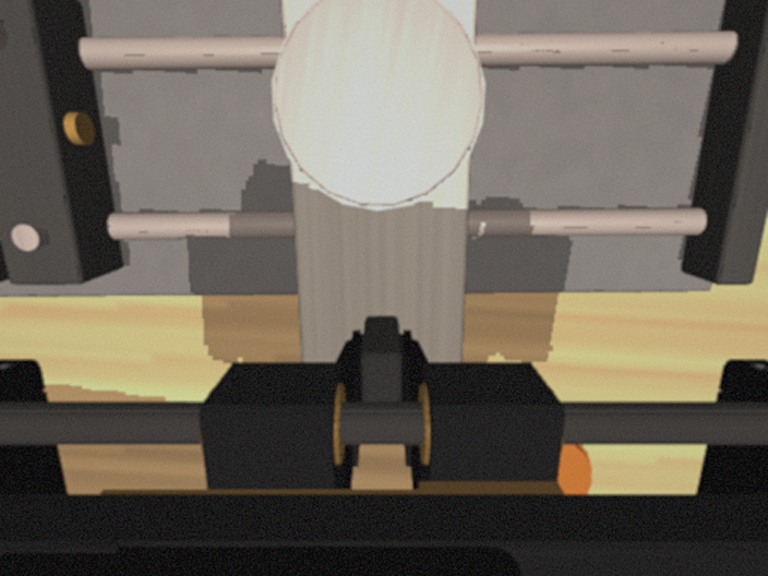

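Emit:
play_rows --increments '[{"dx": 0, "dy": -8, "dz": 0, "rx": 0, "ry": 0, "rz": 0}, {"dx": 0, "dy": -16, "dz": 0, "rx": 0, "ry": 0, "rz": 0}, {"dx": 0, "dy": -24, "dz": 0, "rx": 0, "ry": 0, "rz": 0}, {"dx": 0, "dy": -32, "dz": 0, "rx": 0, "ry": 0, "rz": 0}, {"dx": 0, "dy": -40, "dz": 0, "rx": 0, "ry": 0, "rz": 0}]'

```text
t: 3.43
eef_pos: [471.7, 69.3, 242.7]
tcp_rot: [-3.141, 0.0, 0.063]
ft_force: [-0.3, -7.5, -0.6]
opening: 0.144
```

Emit:
play_rows --increments '[{"dx": 0, "dy": -6, "dz": 0, "rx": 0, "ry": 0, "rz": 0}, {"dx": 0, "dy": -12, "dz": 0, "rx": 0, "ry": 0, "rz": 0}, {"dx": 0, "dy": -18, "dz": 0, "rx": 0, "ry": 0, "rz": 0}, {"dx": 0, "dy": -24, "dz": 0, "rx": 0, "ry": 0, "rz": 0}, {"dx": 0, "dy": -27, "dz": 0, "rx": 0, "ry": 0, "rz": 0}]'

```text
t: 3.85
eef_pos: [469.9, 96.6, 242.7]
tcp_rot: [-3.142, 0.0, 0.064]
ft_force: [-0.3, -6.1, 0.2]
opening: 0.145
```

```bash
python3 -c "
from h import *
plan([473.7,29.7,240],0.065)
for n in ['scene','wrist']:
    im,K,R,t=cam(n); save(n+'4.png',im)
"
```

```text
t 3.85 shift [-0.5 67.   2.7] rot [-0.     0.004 -0.007] at [469.9  96.6 242.7] [-3.142  0.     0.064] F [-0.3 -6.1  0.2] open 0.145
```

View pics/wrist4.png

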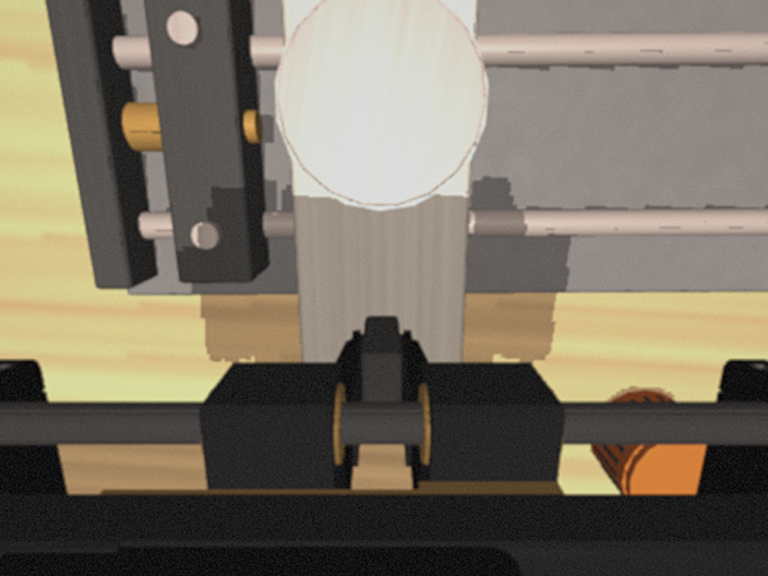

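Emit:
play_rows --increments '[{"dx": 0, "dy": -2.5, "dz": 0, "rx": 0, "ry": 0, "rz": 0}, {"dx": 0, "dy": -5, "dz": 0, "rx": 0, "ry": 0, "rz": 0}, {"dx": 0, "dy": -7.5, "dz": 0, "rx": 0, "ry": 0, "rz": 0}, {"dx": 0, "dy": -9, "dz": 0, "rx": 0, "ry": 0, "rz": 0}]'

```text
t: 4.28
eef_pos: [469.3, 105.7, 242.7]
tcp_rot: [-3.141, 0.001, 0.064]
ft_force: [-0.1, -6.0, -0.8]
opening: 0.145
```

Emit:
play_rows --increments '[{"dx": 0, "dy": -1, "dz": 0, "rx": 0, "ry": 0, "rz": 0}, {"dx": 0, "dy": -2, "dz": 0, "rx": 0, "ry": 0, "rz": 0}, {"dx": 0, "dy": -3, "dz": 0, "rx": 0, "ry": 0, "rz": 0}]'

```text
t: 4.53
eef_pos: [469.1, 108.4, 242.7]
tcp_rot: [3.141, 0.001, 0.065]
ft_force: [-1.7, -5.9, -1.0]
opening: 0.149
```

Emit:
play_rows --increments '[{"dx": 0, "dy": -1, "dz": 0, "rx": 0, "ry": 0, "rz": 0}, {"dx": 0, "dy": -2, "dz": 0, "rx": 0, "ry": 0, "rz": 0}, {"dx": 0, "dy": -2, "dz": 0, "rx": 0, "ry": 0, "rz": 0}]'

```text
t: 4.78
eef_pos: [469.0, 110.3, 242.7]
tcp_rot: [3.141, 0.001, 0.065]
ft_force: [-0.1, -5.1, -2.0]
opening: 0.144
```

```bash
python3 -c "
from h import *
plan([473.7,29.7,240],0.065)
for n in ['scene','wrist']:
    im,K,R,t=cam(n); save(n+'5.png',im)
"
```

```text
t 4.78 shift [-0.5 80.7  2.7] rot [ 0.006  0.007 -0.003] at [469.  110.3 242.7] [3.141e+00 1.000e-03 6.500e-02] F [-0.1 -5.1 -2. ] open 0.144
```

View pics/wrist5.png

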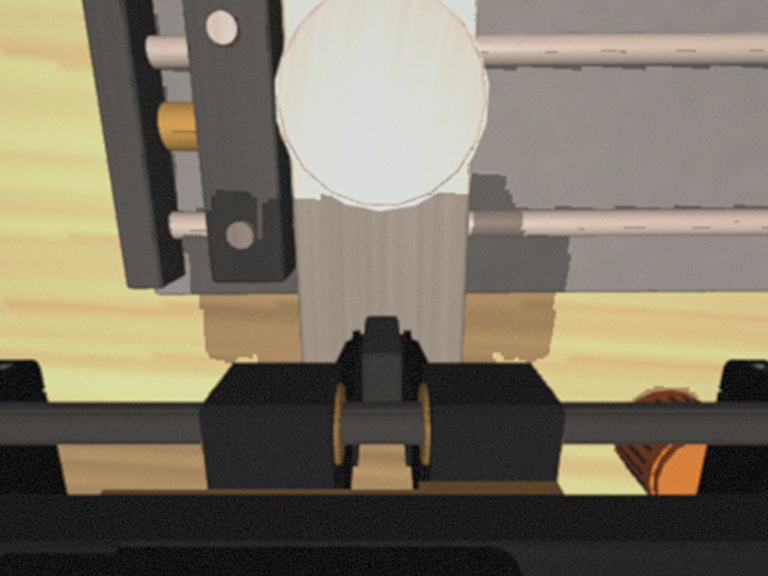

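Nearly touching; continue until the force rises.

Emit:
play_rows --increments '[{"dx": 0, "dy": -1, "dz": 0, "rx": 0, "ry": 0, "rz": 0}, {"dx": 0, "dy": -2, "dz": 0, "rx": 0, "ry": 0, "rz": 0}, {"dx": 0, "dy": -2, "dz": 0, "rx": 0, "ry": 0, "rz": 0}]'

```text
t: 5.13
eef_pos: [468.9, 112.1, 242.7]
tcp_rot: [3.141, 0.001, 0.065]
ft_force: [-0.7, -5.0, -0.2]
opening: 0.147
```

Emit:
play_rows --increments '[{"dx": 0, "dy": -1, "dz": 0, "rx": 0, "ry": 0, "rz": 0}, {"dx": 0, "dy": -2, "dz": 0, "rx": 0, "ry": 0, "rz": 0}, {"dx": 0, "dy": -2, "dz": 0, "rx": 0, "ry": 0, "rz": 0}]'

```text
t: 5.38
eef_pos: [468.8, 113.6, 242.7]
tcp_rot: [3.14, 0.001, 0.065]
ft_force: [0.3, -11.3, -0.5]
opening: 0.148
```

Emit:
play_rows --increments '[{"dx": 0, "dy": -1.5, "dz": 0, "rx": 0, "ry": 0, "rz": 0}, {"dx": 0, "dy": -1.5, "dz": 0, "rx": 0, "ry": 0, "rz": 0}, {"dx": 0, "dy": -1.5, "dz": 0, "rx": 0, "ry": 0, "rz": 0}]'

```text
t: 5.63
eef_pos: [468.8, 114.0, 242.7]
tcp_rot: [3.139, 0.001, 0.065]
ft_force: [1.0, -21.0, 0.8]
opening: 0.147
```

```bash
python3 -c "
from h import *
plan([473.7,29.7,240],0.065)
for n in ['scene','wrist','top']:
    im,K,R,t=cam(n); save(n+'6.png',im); np.savez(n+'6.npz',im=im,K=K,R=R,t=t)
"
```

```text
t 5.63 shift [-0.6 84.4  2.9] rot [0.029 0.013 0.001] at [468.8 114.  242.7] [3.139e+00 1.000e-03 6.500e-02] F [  1.  -21.    0.8] open 0.147
```

View pics/wrist6.png

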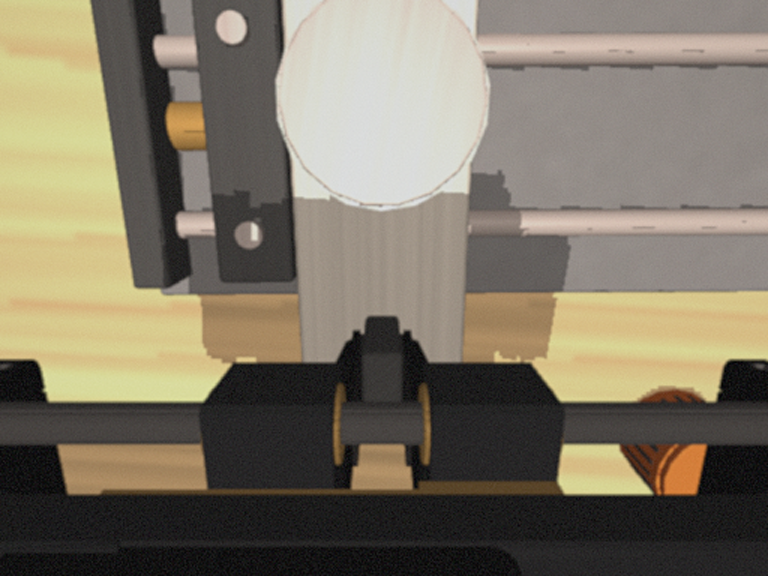

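View pics/scene6.png

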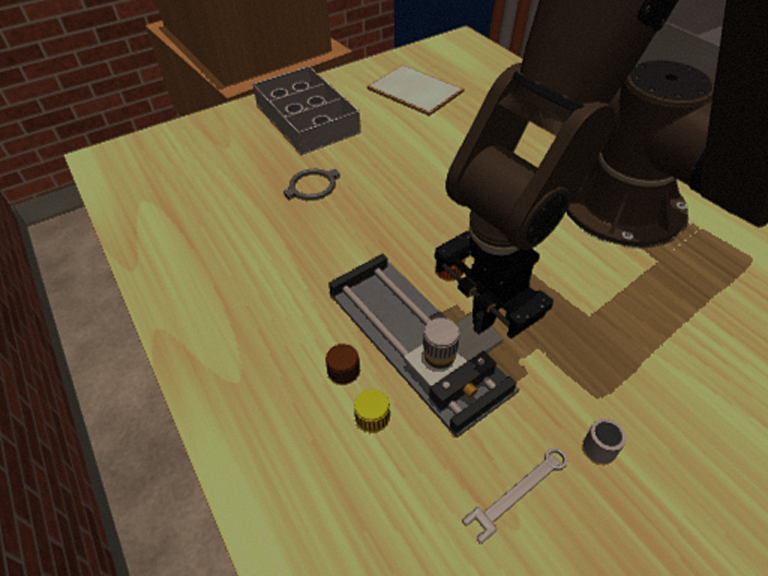

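Emit:
play_rows --increments '[{"dx": 0, "dy": 0, "dz": 0, "rx": 0, "ry": 0, "rz": 0}, {"dx": 0, "dy": 0, "dz": 0, "rx": 0, "ry": 0, "rz": 0}, {"dx": 0, "dy": 0, "dz": -15, "rx": 0, "ry": 0, "rz": 0}, {"dx": 0, "dy": 0, "dz": -40, "rx": 0, "ry": 0, "rz": 0}, {"dx": 0, "dy": 0, "dz": -75, "rx": 0, "ry": 0, "rz": 0}, {"dx": 0, "dy": 0, "dz": -95, "rx": 0, "ry": 0, "rz": 0}, {"dx": 0, "dy": 0, "dz": -95, "rx": 0, "ry": 0, "rz": 0}]' --fingers 0.4

```text
t: 6.37
eef_pos: [469.2, 114.7, 341.4]
tcp_rot: [3.139, -0.005, 0.065]
ft_force: [0.7, -0.1, 0.6]
opening: 0.397
```

Run:
```python
from h import *
s=env.state(); print(s['joints'].round(3))
plan([558,120,330],0.065)
for n in ['scene','wrist','top']:
    im,K,R,t=cam(n); save(n+'7.png',im); np.savez(n+'7.npz',im=im,K=K,R=R,t=t)
```

```text
[ 0.103  0.376  1.973 -0.004  0.787  1.611]
t 6.37 shift [88.9  0.4 11.9] rot [ 0.023 -0.049  0.001] at [469.2 114.7 341.4] [ 3.139 -0.005  0.065] F [ 0.7 -0.1  0.6] open 0.397
```

View pics/wrist7.png

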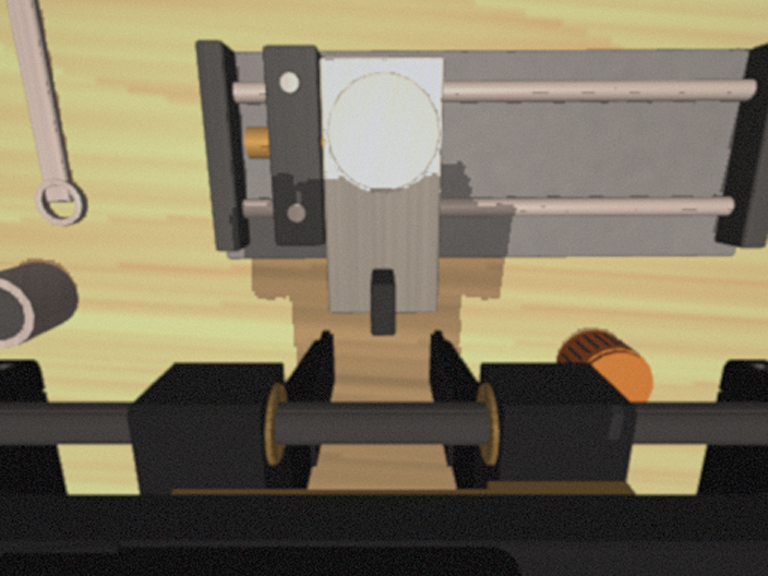

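View pics/top7.png

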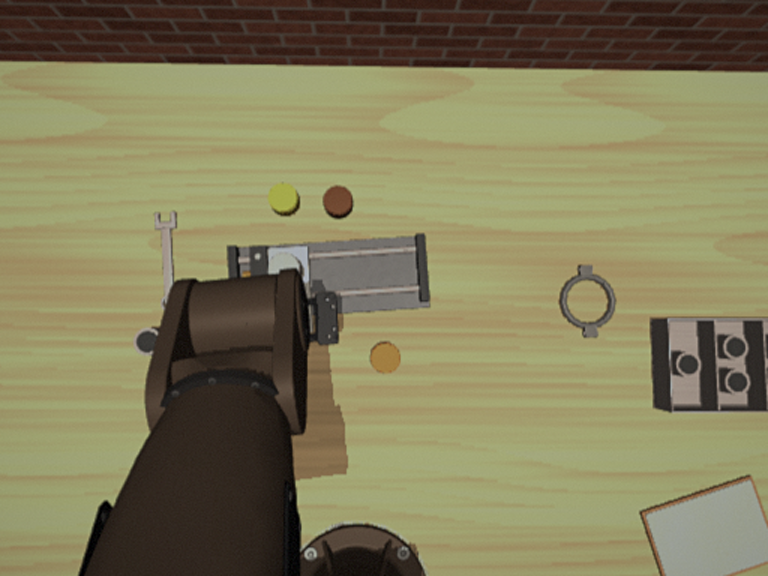

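Run:
```python
from h import *
W=np.load('wrist7.npz');S=np.load('scene7.npz')
w=lambda u,v,z:ray(W['K'],W['R'],W['t'],u/1.5,v/1.5,z).round(1)
print(w(384.5,131,102),w(328,131,102),w(441,131,102),w(384,72,102),w(384,190,102),'grip',w(383,271,78))
b=S['im'][200:270,265:345]
cv2.imwrite('pics/sc7.png',cv2.resize(b[:,:,::-1],None,fx=8,fy=8,interpolation=cv2.INTER_CUBIC))
```

```text
[559.1 119.2 102. ] [557.5 144.5 102. ] [560.8  93.9 102. ] [583.4 121.  102. ] [533.3 117.7 102. ] grip [489.5 115.1  78. ]
```

View pics/sc7.png

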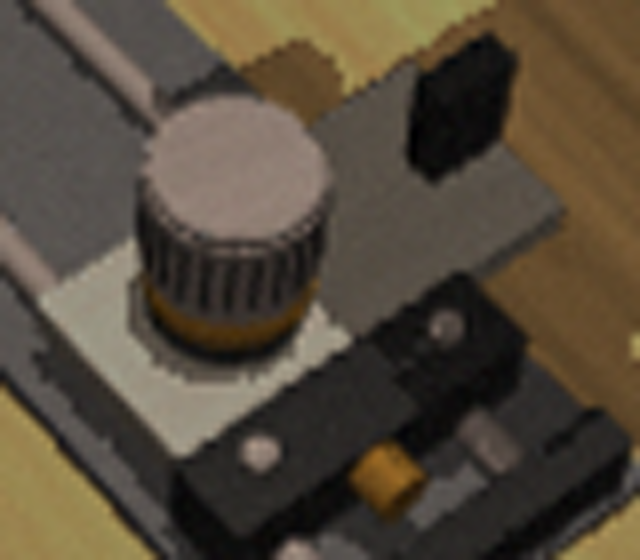

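Run:
```python
from h import *
S=np.load('scene7.npz')
print(ray(S['K'],S['R'],S['t'],294.9-.5,221-.5,102).round(1),ray(S['K'],S['R'],S['t'],294.9,221,102).round(1))
plan([558.7,119.8,310],0.065)
```

```text
[555.8 116.5 102. ] [555.7 118.3 102. ]
t 6.52 shift [90.3  0.4 27.2] rot [0.027 0.014 0.001] at [468.6 114.4 337.3] [3.139e+00 2.000e-03 6.500e-02] F [-0.1 -0.1 -0.9] open 0.404
```

Emit:
play_rows --increments '[{"dx": 12, "dy": 0, "dz": 0, "rx": 0, "ry": 0, "rz": -1.1}, {"dx": 24, "dy": 0, "dz": 0, "rx": 0, "ry": 0, "rz": -2.2}, {"dx": 36, "dy": 0, "dz": 0, "rx": 0, "ry": 0, "rz": -3.3}, {"dx": 48, "dy": 0, "dz": 0, "rx": 0, "ry": 0, "rz": -4.4}, {"dx": 60, "dy": 0, "dz": 0, "rx": 0, "ry": 0, "rz": -5.5}, {"dx": 72, "dy": 0, "dz": 0, "rx": 0, "ry": 0, "rz": -6.6}, {"dx": 82, "dy": 0, "dz": 0, "rx": 0, "ry": 0, "rz": -7.7}, {"dx": 90, "dy": 0, "dz": 0, "rx": 0, "ry": 0, "rz": -8.8}]' --fingers 0.85

```text
t: 7.18
eef_pos: [559.1, 120.4, 335.4]
tcp_rot: [-3.14, 0.005, 0.992]
ft_force: [-0.2, -0.6, -0.1]
opening: 0.84
```

Run:
```python
from h import *
plan([558,119.7,310],1.636)
```

```text
t 7.18 shift [-1.1 -0.5 25.4] rot [-0.029  0.037 -6.148] at [559.1 120.4 335.4] [-3.14   0.005  0.992] F [-0.2 -0.6 -0.1] open 0.84
```

Emit:
play_rows --increments '[{"dx": -1, "dy": -0.5, "dz": 5, "rx": 0, "ry": 0, "rz": -1.1}, {"dx": -1, "dy": -0.5, "dz": 10, "rx": 0, "ry": 0, "rz": -2.2}, {"dx": -1, "dy": -0.5, "dz": 15, "rx": 0, "ry": 0, "rz": -3.3}, {"dx": -1, "dy": -0.5, "dz": 20, "rx": 0, "ry": 0, "rz": -4.4}, {"dx": -1, "dy": -0.5, "dz": 25, "rx": 0, "ry": 0, "rz": -5.5}, {"dx": -1, "dy": -0.5, "dz": 30, "rx": 0, "ry": 0, "rz": -6.15}, {"dx": -1, "dy": -0.5, "dz": 35, "rx": 0, "ry": 0, "rz": -6.15}, {"dx": -1, "dy": -0.5, "dz": 35, "rx": 0, "ry": 0, "rz": -6.15}]'

```text
t: 7.85
eef_pos: [557.7, 119.7, 298.3]
tcp_rot: [-3.134, 0.003, 1.634]
ft_force: [0.2, 0.4, -0.6]
opening: 0.849
```

Run:
```python
from h import *
plan([558,119.7,263],1.636)
for n in ['wrist','scene']:
    im,K,R,t=cam(n); save(n+'8.png',im)
```

```text
t 7.85 shift [ 0.   0.5 35.3] rot [-0.07   0.026 -0.022] at [557.7 119.7 298.3] [-3.134e+00  3.000e-03  1.634e+00] F [ 0.2  0.4 -0.6] open 0.849
```

View pics/wrist8.png

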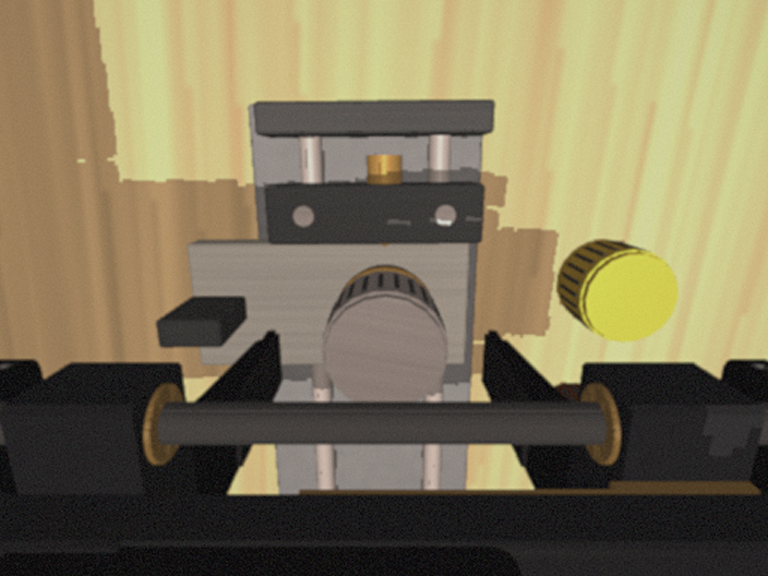

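Emit:
play_rows --increments '[{"dx": 0, "dy": 0, "dz": 12, "rx": -0.07, "ry": 0.02, "rz": 0}, {"dx": 0, "dy": 0, "dz": 24, "rx": -0.07, "ry": 0.02, "rz": 0}, {"dx": 0, "dy": 0, "dz": 34, "rx": -0.07, "ry": 0.02, "rz": 0}, {"dx": 0, "dy": 0, "dz": 34, "rx": -0.07, "ry": 0.02, "rz": 0}, {"dx": 0, "dy": 0, "dz": 34, "rx": -0.07, "ry": 0.02, "rz": 0}]'

```text
t: 8.37
eef_pos: [557.8, 119.7, 265.4]
tcp_rot: [3.141, 0.001, 1.633]
ft_force: [-0.1, -1.0, 0.9]
opening: 0.849
```

Emit:
play_rows --increments '[{"dx": 0, "dy": 0, "dz": 0, "rx": 0, "ry": 0, "rz": 0}, {"dx": 0, "dy": 0, "dz": 0, "rx": 0, "ry": 0, "rz": 0}, {"dx": 0, "dy": 0, "dz": 0, "rx": 0, "ry": 0, "rz": 0}, {"dx": 0, "dy": 0, "dz": 0, "rx": 0, "ry": 0, "rz": 0}, {"dx": 0, "dy": 0, "dz": 0, "rx": 0, "ry": 0, "rz": 0}, {"dx": 0, "dy": 0, "dz": 0, "rx": 0, "ry": 0, "rz": 0}]' --fingers 0.5

```text
t: 8.87
eef_pos: [557.9, 119.7, 265.6]
tcp_rot: [3.14, 0.001, 1.633]
ft_force: [-1.2, 0.2, 1.9]
opening: 0.548
```

Run:
```python
from h import *
plan([558,119.7,263],1.636)
s=env.state();print(s['moment'],s['joints'].round(3))
for n in ['wrist','scene']:
    im,K,R,t=cam(n); save(n+'9.png',im)
```

```text
t 8.87 shift [0.  0.1 2.6] rot [ 0.014  0.006 -0.028] at [557.9 119.7 265.6] [3.140e+00 1.000e-03 1.633e+00] F [-1.2  0.2  1.9] open 0.548
[-0.02126724 -0.00850625 -0.01634511] [ 9.600e-02  5.910e-01  1.827e+00 -1.000e-03  7.220e-01  3.400e-02]
```

View pics/wrist9.png

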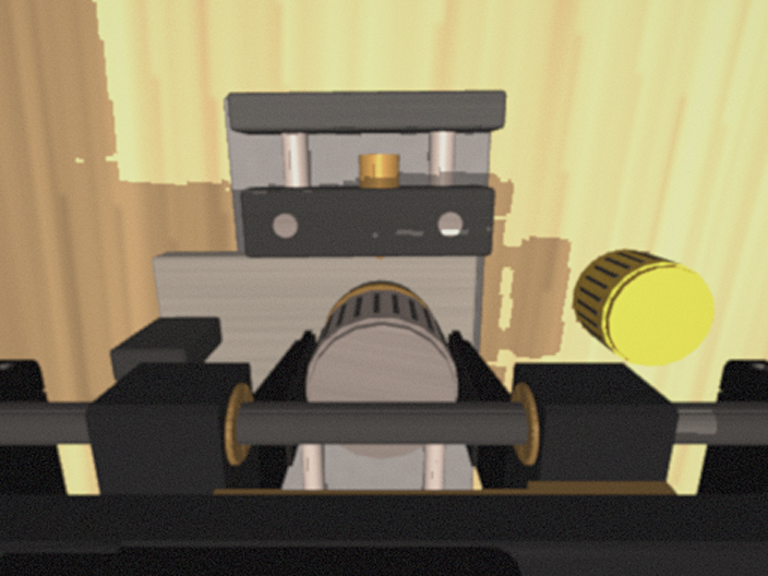

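View pics/scene9.png

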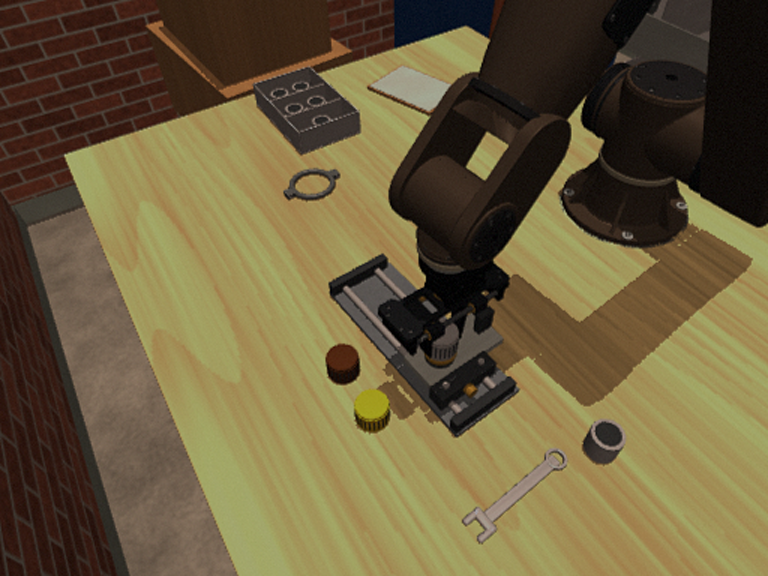

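Emit:
play_rows --increments '[{"dx": 0, "dy": 0, "dz": 0.5, "rx": 0, "ry": 0, "rz": 0}, {"dx": 0, "dy": 0, "dz": 1, "rx": 0, "ry": 0, "rz": 0}, {"dx": 0, "dy": 0, "dz": 1, "rx": 0, "ry": 0, "rz": 0}]' --fingers 0.4

```text
t: 9.22
eef_pos: [557.9, 119.7, 265.3]
tcp_rot: [3.14, 0.001, 1.633]
ft_force: [-3.2, 0.1, 11.2]
opening: 0.544
```

Emit:
play_rows --increments '[{"dx": 0, "dy": 0, "dz": 0.6, "rx": 0, "ry": 0, "rz": -0.4}, {"dx": 0, "dy": 0, "dz": 0.6, "rx": 0, "ry": 0, "rz": -0.8}, {"dx": 0, "dy": 0, "dz": 0.6, "rx": 0, "ry": 0, "rz": -1.2}, {"dx": 0, "dy": 0, "dz": 0.6, "rx": 0, "ry": 0, "rz": -1.6}, {"dx": 0, "dy": 0, "dz": 0.6, "rx": 0, "ry": 0, "rz": -2.0}, {"dx": 0, "dy": 0, "dz": 0.6, "rx": 0, "ry": 0, "rz": -2.4}]'

```text
t: 9.72
eef_pos: [558.0, 119.8, 265.4]
tcp_rot: [3.139, 0.001, 1.886]
ft_force: [-1.1, 0.8, 8.1]
opening: 0.546
```

Run:
```python
from h import *
plan([558,119.7,263],1.636)
s=env.state();print(s['moment'],s['joints'].round(3))
```

```text
t 9.72 shift [-0.1 -0.1  2.4] rot [0.03  0.008 2.39 ] at [558.  119.8 265.4] [3.139e+00 1.000e-03 1.886e+00] F [-1.1  0.8  8.1] open 0.546
[ 0.21042081  0.07411465 -0.09119138] [ 9.600e-02  5.910e-01  1.827e+00 -1.000e-03  7.200e-01 -2.190e-01]
```

Emit:
play_rows --increments '[{"dx": 0, "dy": 0, "dz": 0.5, "rx": 0, "ry": 0, "rz": -0.4}, {"dx": 0, "dy": 0, "dz": 0.5, "rx": 0, "ry": 0, "rz": -0.8}, {"dx": 0, "dy": 0, "dz": 0.5, "rx": 0, "ry": 0, "rz": -1.2}, {"dx": 0, "dy": 0, "dz": 0.5, "rx": 0, "ry": 0, "rz": -1.6}, {"dx": 0, "dy": 0, "dz": 0.5, "rx": 0, "ry": 0, "rz": -2.0}]'

```text
t: 10.13
eef_pos: [558.0, 119.9, 265.5]
tcp_rot: [3.138, 0.002, 2.097]
ft_force: [-2.6, 1.6, 7.5]
opening: 0.55
```

Emit:
play_rows --increments '[{"dx": 0, "dy": 0, "dz": 0.5, "rx": 0, "ry": 0, "rz": -0.4}, {"dx": 0, "dy": 0, "dz": 0.5, "rx": 0, "ry": 0, "rz": -0.8}, {"dx": 0, "dy": 0, "dz": 0.5, "rx": 0, "ry": 0, "rz": -1.2}, {"dx": 0, "dy": 0, "dz": 0.5, "rx": 0, "ry": 0, "rz": -1.6}, {"dx": 0, "dy": 0, "dz": 0.5, "rx": 0, "ry": 0, "rz": -2.0}]'

```text
t: 10.55
eef_pos: [557.9, 120.0, 265.5]
tcp_rot: [3.139, 0.002, 2.309]
ft_force: [-2.3, 1.0, 6.9]
opening: 0.553
```

Run:
```python
from h import *
plan([558,119.7,263],1.636)
s=env.state();print(s['moment'])
for n in ['wrist','scene']:
    im,K,R,t=cam(n); save(n+'10.png',im)
```

```text
t 10.55 shift [-0.3 -0.1  2.5] rot [0.034 0.011 6.424] at [557.9 120.  265.5] [3.139e+00 2.000e-03 2.309e+00] F [-2.3  1.   6.9] open 0.553
[ 0.32834392  0.36631606 -0.14353933]
```

View pics/wrist10.png

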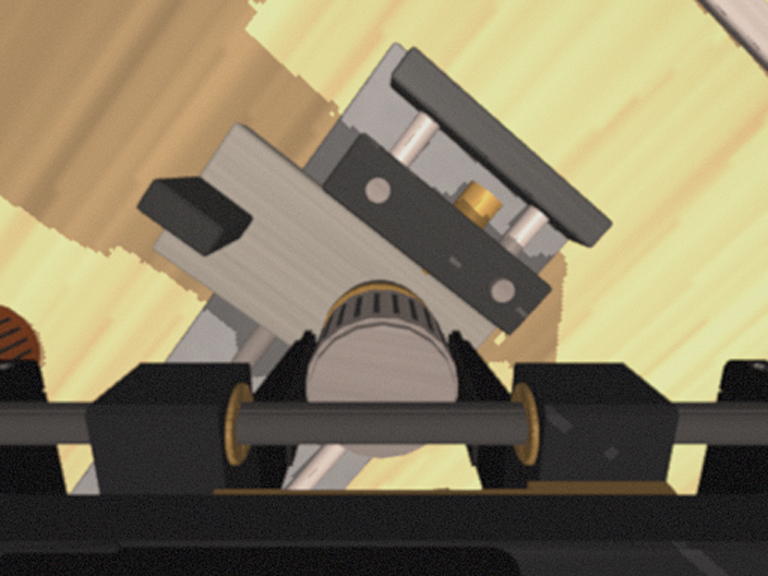

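Emit:
play_rows --increments '[{"dx": 0, "dy": 0, "dz": 0.5, "rx": 0, "ry": 0, "rz": -0.4}, {"dx": 0, "dy": 0, "dz": 0.5, "rx": 0, "ry": 0, "rz": -0.8}, {"dx": 0, "dy": 0, "dz": 0.5, "rx": 0, "ry": 0, "rz": -1.2}, {"dx": 0, "dy": 0, "dz": 0.5, "rx": 0, "ry": 0, "rz": -1.6}, {"dx": 0, "dy": 0, "dz": 0.5, "rx": 0, "ry": 0, "rz": -2.0}]'

```text
t: 11.07
eef_pos: [557.7, 120.1, 265.4]
tcp_rot: [3.139, 0.003, 2.52]
ft_force: [-3.4, 0.9, 8.2]
opening: 0.55
```

Emit:
play_rows --increments '[{"dx": 0, "dy": 0, "dz": 0.5, "rx": 0, "ry": 0, "rz": -0.4}, {"dx": 0, "dy": 0, "dz": 0.5, "rx": 0, "ry": 0, "rz": -0.8}, {"dx": 0, "dy": 0, "dz": 0.5, "rx": 0, "ry": 0, "rz": -1.2}, {"dx": 0, "dy": 0, "dz": 0.5, "rx": 0, "ry": 0, "rz": -1.6}, {"dx": 0, "dy": 0, "dz": 0.5, "rx": 0, "ry": 0, "rz": -2.0}]'

```text
t: 11.48
eef_pos: [557.6, 120.3, 265.4]
tcp_rot: [3.139, 0.003, 2.731]
ft_force: [-3.2, 1.8, 8.0]
opening: 0.549
```

Run:
```python
from h import *
plan([558,119.7,263],1.636)
s=env.state();print(s['moment'])
```

```text
t 11.48 shift [-0.6 -0.4  2.4] rot [ 0.034  0.014 10.458] at [557.6 120.3 265.4] [3.139e+00 3.000e-03 2.731e+00] F [-3.2  1.8  8. ] open 0.549
[ 0.2704406   0.3912352  -0.15284608]
```

Emit:
play_rows --increments '[{"dx": 0, "dy": 0, "dz": 0.5, "rx": 0, "ry": 0, "rz": -0.4}, {"dx": 0, "dy": 0, "dz": 0.5, "rx": 0, "ry": 0, "rz": -0.8}, {"dx": 0, "dy": 0, "dz": 0.5, "rx": 0, "ry": 0, "rz": -1.2}, {"dx": 0, "dy": 0, "dz": 0.5, "rx": 0, "ry": 0, "rz": -1.6}, {"dx": 0, "dy": 0, "dz": 0.5, "rx": 0, "ry": 0, "rz": -2.0}]'

```text
t: 11.9
eef_pos: [557.4, 120.3, 265.1]
tcp_rot: [3.14, 0.003, 2.943]
ft_force: [-1.0, 0.7, 1.7]
opening: 0.545
```

Emit:
play_rows --increments '[{"dx": 0, "dy": 0, "dz": 0.5, "rx": 0, "ry": 0, "rz": -0.4}, {"dx": 0, "dy": 0, "dz": 0.5, "rx": 0, "ry": 0, "rz": -0.8}, {"dx": 0, "dy": 0, "dz": 0.5, "rx": 0, "ry": 0, "rz": -1.2}, {"dx": 0, "dy": 0, "dz": 0.5, "rx": 0, "ry": 0, "rz": -1.6}, {"dx": 0, "dy": 0, "dz": 0.5, "rx": 0, "ry": 0, "rz": -2.0}]'

```text
t: 12.32
eef_pos: [557.3, 120.3, 264.2]
tcp_rot: [3.141, 0.002, -3.129]
ft_force: [-0.6, 0.3, -3.0]
opening: 0.552
```

Run:
```python
from h import *
plan([558,119.7,263],1.636)
s=env.state();print(s['moment'],s['joints'].round(2))
```

```text
t 12.32 shift [-0.7 -0.6  1.2] rot [2.3000e-02 1.1000e-02 1.4496e+01] at [557.3 120.3 264.2] [ 3.141e+00  2.000e-03 -3.129e+00] F [-0.6  0.3 -3. ] open 0.552
[ 0.08262712 -0.11665593 -0.00957666] [ 0.1   0.59  1.83  0.    0.72 -1.49]
```

Emit:
play_rows --increments '[{"dx": 0, "dy": 0, "dz": 1, "rx": 0, "ry": 0, "rz": 0}, {"dx": 0, "dy": 0, "dz": 2, "rx": 0, "ry": 0, "rz": 0}, {"dx": 0, "dy": 0, "dz": 3, "rx": 0, "ry": 0, "rz": 0}]'

```text
t: 12.57
eef_pos: [557.2, 120.3, 260.8]
tcp_rot: [3.141, 0.002, -3.131]
ft_force: [0.5, -0.7, -3.0]
opening: 0.548
```

Run:
```python
from h import *
plan([558,119.7,263],1.636)
s=env.state();print(s['moment'],s['joints'].round(2))
```

```text
t 12.57 shift [-0.8 -0.6 -2.2] rot [1.9000e-02 7.0000e-03 1.4483e+01] at [557.2 120.3 260.8] [ 3.141e+00  2.000e-03 -3.131e+00] F [ 0.5 -0.7 -3. ] open 0.548
[ 0.13525309 -0.13529353 -0.04020337] [ 0.1   0.6   1.83  0.    0.71 -1.49]
```

Emit:
play_rows --increments '[{"dx": 0, "dy": 0, "dz": 1.5, "rx": 0, "ry": 0, "rz": 0}, {"dx": 0, "dy": 0, "dz": 3, "rx": 0, "ry": 0, "rz": 0}, {"dx": 0, "dy": 0, "dz": 4, "rx": 0, "ry": 0, "rz": 0}, {"dx": 0, "dy": 0, "dz": 4, "rx": 0, "ry": 0, "rz": 0}]'

```text
t: 12.9
eef_pos: [557.2, 120.3, 256.8]
tcp_rot: [3.141, 0.002, -3.131]
ft_force: [-1.8, -0.2, 1.4]
opening: 0.549
```

Emit:
play_rows --increments '[{"dx": 0, "dy": 0, "dz": 1, "rx": 0, "ry": 0, "rz": 0}, {"dx": 0, "dy": 0, "dz": 2, "rx": 0, "ry": 0, "rz": 0}, {"dx": 0, "dy": 0, "dz": 2.5, "rx": 0, "ry": 0, "rz": 0}, {"dx": 0, "dy": 0, "dz": 2.5, "rx": 0, "ry": 0, "rz": 0}]'

```text
t: 13.23
eef_pos: [557.2, 120.3, 254.4]
tcp_rot: [3.141, 0.002, -3.131]
ft_force: [-2.1, -0.6, 4.9]
opening: 0.55
```

Run:
```python
from h import *
plan([558,119.7,263],1.636)
s=env.state();print(s['moment'],s['joints'].round(2))
for n in ['wrist','scene']:
    im,K,R,t=cam(n); save(n+'11.png',im)
```

```text
t 13.23 shift [-0.8 -0.6 -8.6] rot [2.100e-02 8.000e-03 1.448e+01] at [557.2 120.3 254.4] [ 3.141e+00  2.000e-03 -3.131e+00] F [-2.1 -0.6  4.9] open 0.55
[0.15735874 0.19669482 0.01318566] [ 0.1   0.61  1.84  0.    0.7  -1.49]
```

View pics/wrist11.png

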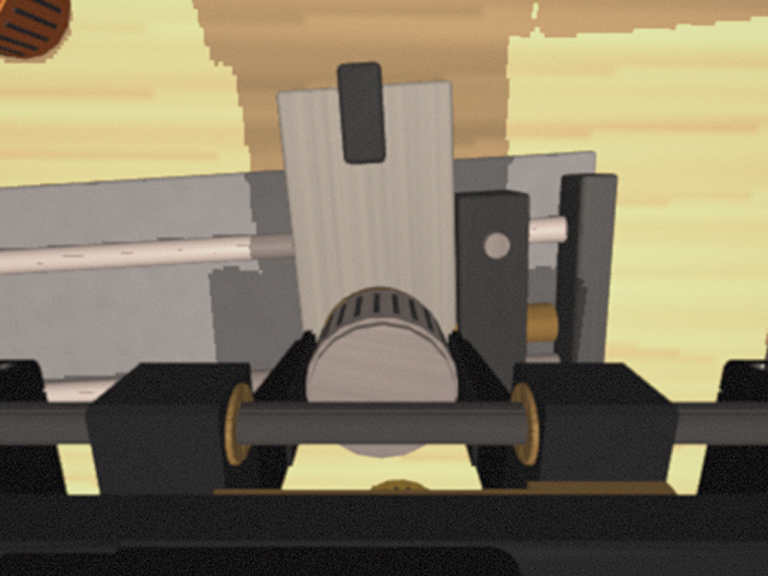

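Emit:
play_rows --increments '[{"dx": 0, "dy": 0, "dz": 1, "rx": 0, "ry": 0, "rz": 0}, {"dx": 0, "dy": 0, "dz": 2, "rx": 0, "ry": 0, "rz": 0}, {"dx": 0, "dy": 0, "dz": 3, "rx": 0, "ry": 0, "rz": 0}, {"dx": 0, "dy": 0, "dz": 3, "rx": 0, "ry": 0, "rz": 0}]'

```text
t: 13.67
eef_pos: [557.2, 120.3, 251.8]
tcp_rot: [3.141, 0.002, -3.131]
ft_force: [-2.9, -0.4, 8.3]
opening: 0.546
```

Emit:
play_rows --increments '[{"dx": 0, "dy": 0, "dz": 0.7, "rx": 0, "ry": 0, "rz": 0}, {"dx": 0, "dy": 0, "dz": 1.2, "rx": 0, "ry": 0, "rz": 0}, {"dx": 0, "dy": 0, "dz": 1.2, "rx": 0, "ry": 0, "rz": 0}, {"dx": 0, "dy": 0, "dz": 1.2, "rx": 0, "ry": 0, "rz": 0}]'

```text
t: 14.0
eef_pos: [557.1, 120.3, 251.7]
tcp_rot: [3.141, 0.003, -3.131]
ft_force: [-5.4, -0.3, 17.1]
opening: 0.547
```

Run:
```python
from h import *
plan([557,120.3,251],-3.131)
im,K,R,t=cam('scene'); b=im[195:285,255:350]
cv2.imwrite('pics/s12.png',cv2.resize(b[:,:,::-1],None,fx=6,fy=6,interpolation=cv2.INTER_CUBIC))
```

```text
t 14.0 shift [ 0.1 -0.   0.7] rot [0.008 0.028 0.003] at [557.1 120.3 251.7] [ 3.141e+00  3.000e-03 -3.131e+00] F [-5.4 -0.3 17.1] open 0.547
```

View pics/s12.png

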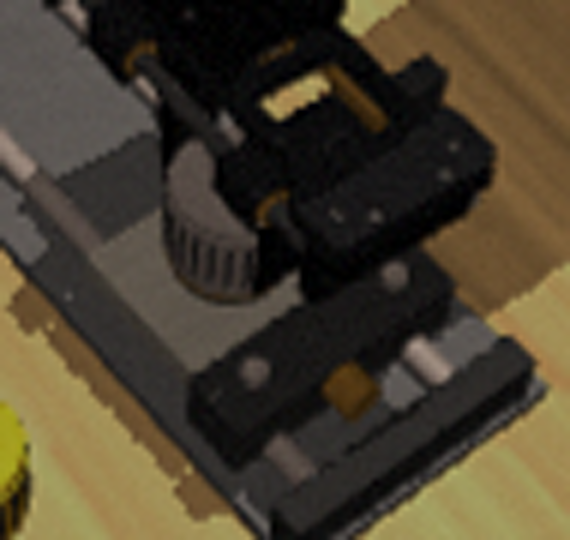

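Run:
```python
from h import *
print(env.job_done())
plan([557,120.3,251],-3.131)
```

```text
the job is handed in; nothing more can be done
None
the job is handed in; nothing more can be done
```

I slid the carriage against the docking block, turned the collar until it dropped over the pins, and pushed it home. I handed the job in at 14 s of 58, still holding the collar down.

- **Carriage:** I gripped its plate and slid it about 85 mm. The force then rose from 6 N to 21 N with almost no further movement, so I took it as against the stop. A last picture still showed it against the block.
- **Collar turn:** I gripped the steel collar and turned it about 1.5 rad under a light push until the resistance vanished. It then moved down freely for about 8 mm.
- **Collar home:** The spring force rose to about 8 N. The collar then stopped 13.7 mm below its starting height (14 mm nominal), with 17 N held on it, which I read as the shoulder.
- **Checks after hand-in:** My final read was refused, so the last second was not checked. The last readings before it showed the gripper upright, the collar gripped (opening about 52 mm), and a small sideways force of about 5 N.
- **Other fittings and tools:** I didn't touch the clamp, socket or wrench, and they stayed put wherever the pictures showed them.

One oddity: the first move call was refused as invalid. I re-sent it with all six fields and smaller steps, and nothing had moved.

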